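Press a label holder home behind the shelf-edge lip

TASK

Take the green label holder out of its stand, push its tongue down into the sprung pocket behind the lip on the front edge of the little bench shelf until its flange sits fully home on the pocket's grey rubber rims, and finish while still holding it pressed home there against the spring, without letting go. It is a light plastic part, so feel your way in gently and never press it against the shelf with more than 30 N. Leave the orange holder, the flask and the tube rack where they are.

Things in the scene. Friction and masses are not known exactly. Their poses are not given: they have to be found in the camera images.
- holder: Green label holder, loose, 42 to 84 g. Origin: centre of its tongue's lower edge; z up, x across thickness, y along width; same after a half turn. Tongue z 0-30 mm, 5 (x) by 56 mm (y). Flange z 30-36, 30 (x) by 62 (y). Card frame with white card, the part to grip: z 36-80, 10 (x) by 60 (y). Starts upright in its stand, tongue in the slot, flange on top, origin 10 mm above the bench.
- spare: Orange label holder of exactly the same shape, in the other stand; leave it alone. The two stands may be in either place.
- stand_a: Grey plastic stand, fixed, in which the green holder stands: 54 mm (x) by 84 mm (y), 40 mm high; origin at the centre of its underside on the bench. An upward slot 9 mm wide and 34 mm deep runs along its y through the centre; the holder is lifted straight up 30 mm to leave it.
- stand_b: The same kind of grey stand, fixed, holding the orange holder.
- shelf: Fixed low white bench shelf, board 160 (x) by 300 mm (y), top 100 mm above the bench; origin on the bench under its centre. Its front edge (its own -x) carries the label pocket. Two blue pipette-tip boxes, 75 mm tall, are fixed on the board: x -5 to 75 mm, y 40 to 140 mm either side; its middle is clear.
- pocket (a point): Centre of the blue label pocket's mouth, level with its two flat grey rubber rims, 100 mm above the bench; axes as the shelf. Long along y: 70 mm between end cheeks. Mouth 22 mm wide (x), narrowing within 18 mm depth to a slot 10 mm wide; the lip is the -x wall. Home: flange on both rims, tongue's lower edge 30 mm below this point, holder y along pocket y, either way round.
- strip (a joint): Red sprung strip, the pocket's floor: how far it is pushed down (m). 0: free, its top 20 mm below the pocket's mouth. 0.010: holder home, flange on the rims. The spring pushes up with 4 N at 0 and 9 N at home and lifts the holder again if let go; past home the rubber rims give, the force climbing 5.5 N more per mm.
- flask: Loose conical glass flask with green cap, 84 mm wide, 128 mm tall, origin at the centre of its underside; leave it alone.
- tube_rack: Loose green tube rack, 100 mm (x) by 140 mm (y), 45 mm tall, with three short tubes reaching 69 mm; origin at the centre of its underside; leave it alone.
Things that resemble listed ones, but are neither listed nor needed, are in the scene too. Of the things like the holder, leave any that is pink; of the rest the larger one is meant.

How it is judged:
On the way:
1. the green holder is lifted clear of its stand, in the fingers (z of holder in the frame of stand_a above 0.045 m and contact force between the fingers and holder above 1 N), for 0.1 s.
At the end, for the whole second after the job is handed in: Tongue behind the lip, upright within 0.08 rad, centre within 12 mm of the pocket's; flange within 1.5 mm of home and strip down 8.5 mm or more; fingers still hold it, pressed on the shelf with over 5 N; orange holder, flask and rack within 20 mm of their start (value of joint strip above 0.0085 m and z of holder in the frame of pocket below -0.0285 m and horizontal distance between holder and pocket below 0.012 m and angle between the z axis of holder and the z axis of shelf, either way round below 0.08 rad and contact force between holder and shelf above 5 N and contact force between the fingers and holder above 3 N and distance of each of spare, flask, tube_rack from where it was at the start of the episode below 0.02 m); the arm keeps its last pose, push and grip.
It fails at once if the holder is pressed against the shelf with more than 30 N (contact force between holder and shelf above 30 N).
It fails at once if the orange holder, flask or tube rack is displaced (distance of any of spare, flask, tube_rack from where it was at the start of the episode above 0.02 m).
It also fails if it takes over 42 s, if anything falls off the work surface, if the arm or the gripper's body presses on something with over 40 N, if the wrist force passes 120 N, or if a joint passes its speed limit or range.

ROBOT

A 7-joint arm with a two-finger parallel gripper is mounted at the origin on the work surface. World frame = base frame: x ahead of the robot, y to its left, z up, the work surface at z = 0. Lengths are in m, angles in rad, forces in N, time in s.
With the tool pointing down it reaches from about 0.425 to 0.925 m from the base axis. Payload 6.8 kg.
Tool frame: the origin (TCP) lies at the very end of the fingers, on their centre line; the grasp point (between the pads) lies 19 mm behind it; z points along the fingers, y is the line along which they close (so a half turn about z gives the same grasp; the last joint's range is limited). The gripper opens to 85 mm and grips with 20 to 120 N. Pads are 22 mm wide; open, the fingers measure 114 mm over their backs; the gripper's body (76 mm by 85 mm) begins 54 mm behind the grasp point. The pads swing forward as they close: fully open they stand 13 mm farther back than shut.
Start: joints at [1.08, 0.477, 0.022, 1.555, -0.011, 1.109, -0.083], TCP at [0.252, -0.626, 0.231] pointing down, gripper open.
Joint ranges: [-2.96, 2.96], [-0.34, 2.1], [-1.41, 1.46], [0.24, 2.44], [-1.37, 4.51], [0.17, 1.92], [-2.96, 2.96]. Speed limits (rad/s): [2.39, 2.39, 3.14, 3.14, 3.14, 3.14, 3.14].

INTERFACE

Orientations are given as a unit quaternion [w, x, y, z].
In Python, from station import bot gives the robot as it stands. The module is installed in compiled form; this text tells all that it offers.
- The arm moves only by the shell command python3 -m jog 'ROWS' [OPENING] [FORCE]. ROWS is JSON, a list of rows, each a list of 4 numbers: the shift along the tool's x, y, z in cm, then the turn about the tool's z in rad. In form: [[x, y, z, spin], ...]. A call has 1 to 20 rows; each row is the pose to reach, as a shift and turn from the pose commanded when the call began, along the tool's axes at that moment; what a row does not reach only later rows make up. A row lasts 1/12 s, in which the tool goes at most 41.7 mm and 7.16 degrees, less where a joint would pass 70% of its speed; a pose out of reach is approached as far as the arm can. A call with a gripper value outside its range is refused whole. OPENING is the closure, from -1 (fully open) to 1 (shut), set as the call begins (- or left out, the last holds). The fingers move at their own pace and stop on an object; FORCE is the grip in N (left out, the last holds). Time passes only in rows, so rows that repeat a pose let the fingers close. It gives the time, the measured TCP pose, the force, the opening and the grip force at its end, in the units of the state.
- bot.get_obs(): the state, without advancing time (a new reading comes with each control period).
- bot.read_camera(name): name is "side" or "top"; returns a dict with "pixels" (384x512x3 uint8, red, green, blue), "depth" (384x512 float32, m along the optical axis (not along the pixel's ray), 0 where there is no reading), "fovy" (degrees; the focal length in pixels is half the picture's height over the tangent of half this angle, whatever the lens; pixels are square), "cx", "cy" (the principal point, pixels), "pose" (4x4, takes a point from camera to world coordinates). Camera axes: x right, y down, z forward; pixel columns grow to the right and rows downward; lengths in m; the calibration is good to about 2 mm. A picture is of the moment at which its call begins.
- bot.hand_in(): hands the job in; it is judged then, once.
The state is a dict: "t": time; "q": joint angles; "joint_vel": joint speeds; "joint_torque": joint torques, N m; "eef_pos": TCP position; "tool_rot": TCP orientation; "contact_force": force on the tool from outside, world axes, zero at the start; "torque": the same for the moment, N m; "gripper_width": opening from 0.0 (shut) to 1.0 (fully open); "grasp_force": force on a finger pad.
Only numpy, scipy, OpenCV 4.12 (cv2) and the standard library are available. Lean on these libraries where they do the work, as an engineer would, in place of code of your own. Each camera call takes 0.05 s, during which the arm holds its last target. There are 200 camera calls.

## Working session

There is one attempt and no reset: what is moved stays moved. The work goes in short steps, Python scripts to look and compute and a shell command to move; the robot and the scene stay as the last step left them, time stands still between calls to the robot, and variables do not carry over. Pictures are saved under pics/ and viewed, at most 10 in all, crops included, and the job is handed in when it is done.

```bash
mkdir -p pics; cat > h.py <<'E'
import numpy as np,cv2
from station import bot
def cam(n):
    c=bot.read_camera(n);h,w=c["depth"].shape
    f=h/2/np.tan(np.radians(c["fovy"])/2)
    v,u=np.mgrid[:h,:w];d=c["depth"]
    P=np.stack([(u-c["cx"])/f*d,(v-c["cy"])/f*d,d],-1)@c["pose"][:3,:3].T+c["pose"][:3,3]
    return c["pixels"],P,d,c
E
python3 - <<'E'
from h import *
for n in("top","side"):
    p,P,d,c=cam(n);cv2.imwrite(f"pics/{n}1.png",cv2.resize(p[...,::-1],(768,576)));np.savez(f"{n}1.npz",p=p,P=P,d=d)
    print(n,c["pose"].round(3).tolist(),c["fovy"])
o=bot.get_obs();print(o)
E
```

```text
top [[0.02, -0.996, 0.085, 0.482], [-1.0, -0.02, 0.009, -0.037], [-0.007, -0.085, -0.996, 1.057], [0.0, 0.0, 0.0, 1.0]] 46.1387717741875
side [[0.978, 0.152, -0.139, 0.744], [0.206, -0.754, 0.624, -0.807], [-0.01, -0.639, -0.769, 1.037], [0.0, 0.0, 0.0, 1.0]] 43.352517648018676
{'t': 0.1, 'q': array([ 1.07989165,  0.47776364,  0.02233527,  1.55633168, -0.01150114,
        1.10931695, -0.08311039]), 'joint_vel': array([-0.00026331, -0.00170686, -0.00028035, -0.00363974,  0.00043207,
       -0.00082351,  0.00077648]), 'joint_torque': array([ 5.98111612e-03, -5.97755420e+01,  1.61441009e+00, -2.81953651e+01,
        1.28729426e-02,  5.04643918e-03,  3.61042873e-05]), 'eef_pos': array([ 0.25192405, -0.6256523 ,  0.23040065]), 'tool_rot': array([-8.16810247e-04,  9.81736561e-01,  1.90243551e-01, -2.19455016e-04]), 'contact_force': array([ 0.0349405 , -0.42096079, -0.7450055 ]), 'torque': array([ 0.03357055,  0.02566115, -0.0197048 ]), 'grasp_force': 0.0, 'gripper_width': 0.9951729969357991}
```

View pics/top1.png

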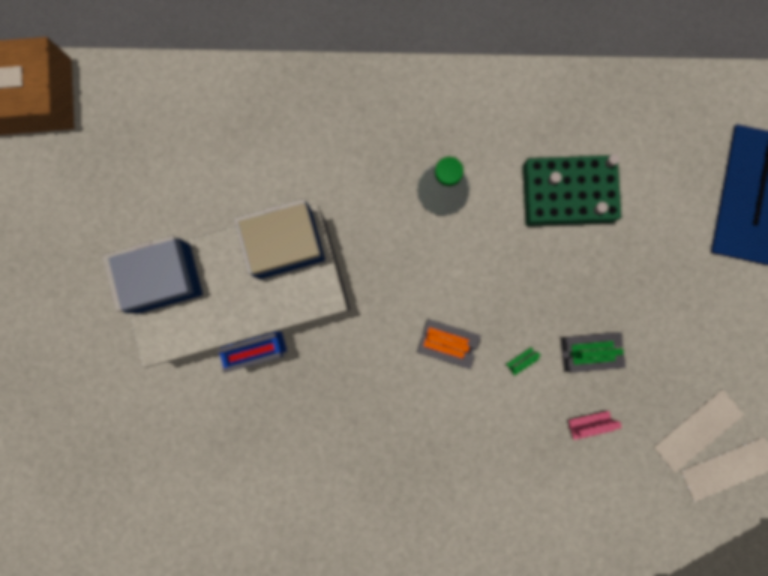

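View pics/side1.png

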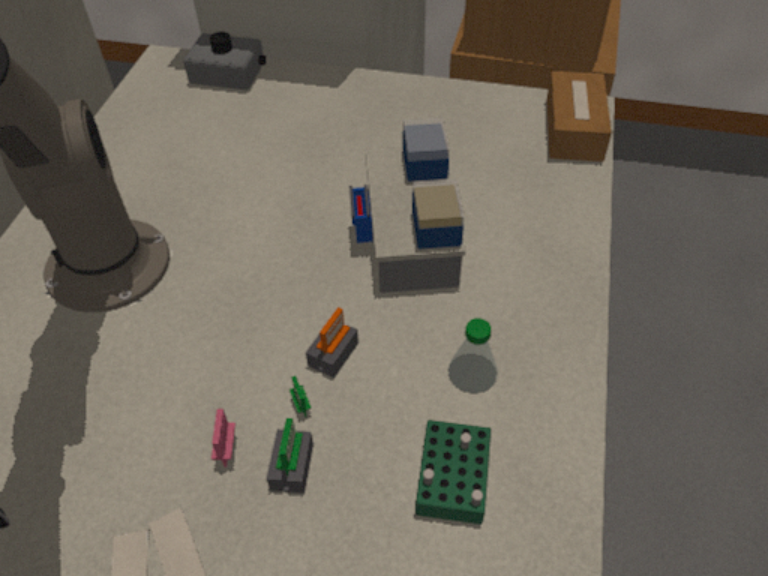

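The top view shows the green holder in its stand at about (595,352), with a small green distractor at (523,361), a pink one at (594,424) and the orange spare at (448,343). The pocket, with the red strip, is at about (252,351) on the shelf front. The side view agrees.

```bash
python3 - <<'E'
from h import *
def rect(m,P,lab):
    q=P[m];
    if len(q)<8: print(lab,len(q));return
    (c,s,a)=cv2.minAreaRect((q[:,:2]*1000).astype(np.float32));b=cv2.boxPoints((c,s,a))
    e=[b[1]-b[0],b[2]-b[1]];L=max(e,key=np.linalg.norm)
    print(lab,len(q),"c",np.round(c,1),"s",np.round(s,1),"long yaw deg",round(np.degrees(np.arctan2(L[1],L[0]))%180,1),"med",(np.median(q,0)*1000).round(1),"zmax",q[:,2].max().round(3))
for n in("top","side"):
    z=np.load(n+"1.npz");p=z["p"].astype(int);P=z["P"];r,g,b=p[...,0],p[...,1],p[...,2]
    P=np.where((z["d"]>0)[...,None],P,-9)
    H,S,V=cv2.split(cv2.cvtColor(z["p"],cv2.COLOR_RGB2HSV));H=H.astype(int)
    u=np.arange(512)[None,:];v=np.arange(384)[:,None]
    X,Y,Z=P[...,0],P[...,1],P[...,2]
    w=(abs(u-396)<28)&(abs(v-235)<22) if n=="top" else (abs(u-193)<22)&(abs(v-305)<32)
    gr=w&(H>45)&(H<75)&(S>120)
    rect(gr,P,n+" green");rect(gr&(Z>.065),P,n+" frame");rect(gr&(Z>.08),P,n+" frametop");rect(w&(Z>.033)&(Z<.043)&(S<80),P,n+" stand")
    w=(abs(u-168)<30)&(abs(v-234)<20) if n=="top" else (abs(u-240)<14)&(abs(v-142)<24)
    bl=w&(H>105)&(H<130)&(S>120)&(Z>.08); rd=w&((H<8)|(H>172))&(S>120)
    rect(bl,P,n+" blue");rect(rd,P,n+" red");rect((bl|rd)&(Z<.12),P,n+" b+r")
    sh=(Z>.094)&(Z<.108)&(S<90)&(X>.3)&(Y>.05)
    rect(sh,P,n+" shelf")
    k=np.zeros(sh.shape,np.uint8);k[sh]=1
    nn,l,st,_=cv2.connectedComponentsWithStats(k);i=1+st[1:,4].argmax();rect(l==i,P,n+" shelfcc")
    im=z["p"][...,::-1]; cr=[(205,265,350,450),(205,260,130,210)] if n=="top" else [(270,335,160,240),(115,170,215,270)]
    A=[cv2.resize(im[a:b_,c:d],(390,400),interpolation=cv2.INTER_CUBIC) for a,b_,c,d in cr]
    np.save(n+"crop.npy",np.hstack(A))
cv2.imwrite("pics/crop1.png",cv2.resize(np.vstack([np.load("topcrop.npy"),np.load("sidecrop.npy")]),(585,600)))
E
```

```text
top green 397 c [-4242.6 -4668.1] s [12868.2    62.7] long yaw deg 42.6 med [ 473.7 -328.6   48.1] zmax 0.094
top frame 159 c [ 473.9 -329.6] s [11.2 58.2] long yaw deg 96.6 med [ 473.6 -326.3   89.6] zmax 0.094
top frametop 143 c [ 473.9 -329.9] s [11.  57.7] long yaw deg 96.6 med [ 473.6 -328.6   89.9] zmax 0.094
top stand 435 c [ 474.5 -335.5] s [53.9 84.8] long yaw deg 96.4 med [ 483.1 -335.    39.9] zmax 0.043
top blue 191 c [466.9 169.9] s [27.8 81.8] long yaw deg 106.3 med [465.9 171.   90. ] zmax 0.101
top red 95 c [463.6 170.5] s [ 6.8 63.6] long yaw deg 106.7 med [463.1 168.8  80.3] zmax 0.084
top b+r 286 c [466.9 169.9] s [27.8 81.8] long yaw deg 106.3 med [464.8 170.   87. ] zmax 0.101
top shelf 6611 c [542.3 194.4] s [198.1 300.1] long yaw deg 106.9 med [529.7 199.8 100.2] zmax 0.108
top shelfcc 6508 c [555.8 198.5] s [169.8 300.1] long yaw deg 106.8 med [530.9 200.9 100.2] zmax 0.108
side green 289 c [ 468.5 -306.6] s [ 31.4 118.6] long yaw deg 97.4 med [ 476.5 -343.    48.5] zmax 0.093
side frame 117 c [ 472.4 -333.7] s [ 9.9 61.9] long yaw deg 97.8 med [ 473.7 -341.8   89. ] zmax 0.093
side frametop 103 c [ 472.3 -333.5] s [ 9.9 61.5] long yaw deg 97.8 med [ 473.2 -336.7   89.2] zmax 0.093
side stand 428 c [ 474.1 -339.2] s [54.5 85.1] long yaw deg 95.5 med [ 486.3 -352.1   39.2] zmax 0.043
side blue 126 c [466.9 167.9] s [33.7 88.5] long yaw deg 103.7 med [465.6 152.   88.5] zmax 0.101
side red 31 c [459.3 177.3] s [ 7.1 54.3] long yaw deg 107.4 med [459.1 178.8  77.9] zmax 0.083
side b+r 157 c [466.9 167.9] s [33.7 88.5] long yaw deg 103.7 med [463.2 162.   86.9] zmax 0.101
side shelf 2207 c [453.6 467.7] s [196.3 886.9] long yaw deg 107.5 med [523.7 170.2  98.4] zmax 0.108
side shelfcc 2113 c [548.9 190.1] s [157.9 311.9] long yaw deg 112.3 med [525.2 165.3  98.4] zmax 0.108
```

View pics/crop1.png

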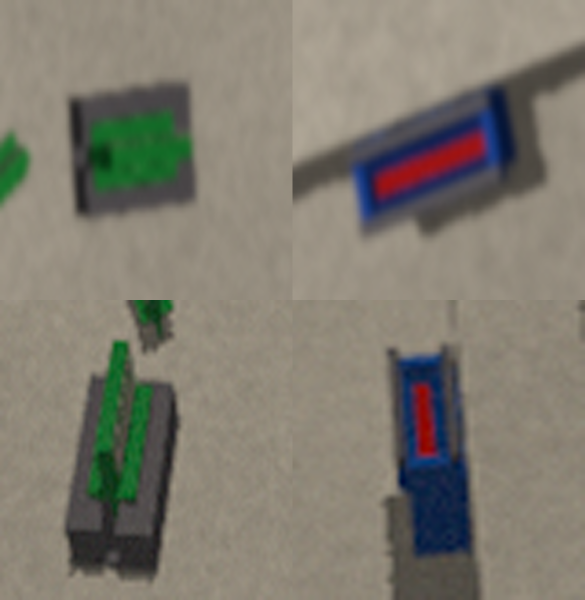

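The crop confirms it: green holder in its stand, with the red strip between the two grey rims and blue cheeks.

```bash
cat >> h.py <<'E'
from scipy.spatial.transform import Rotation as R
def go(x,y,z,head):
    o=bot.get_obs();w=o["tool_rot"];r=R.from_quat([w[1],w[2],w[3],w[0]])
    M=r.as_matrix();h=np.arctan2(M[1,0],M[0,0])
    print("tilt",np.degrees(np.arccos(-M[2,2])).round(2),"head",np.degrees(h).round(2),"pos",o["eef_pos"].round(4),"F",o["contact_force"].round(2),"w",round(o["gripper_width"],3),"g",round(o["grasp_force"],1),"t",o["t"])
    print("shift cm",(M.T@(np.array([x,y,z])-o["eef_pos"])*100).round(2),"spin",round(-((np.radians(head)-h+np.pi)%(2*np.pi)-np.pi),3))
E
python3 - <<'E'
from h import *
go(.4735,-.3315,.12,96.5)
z=np.load("top1.npz");P=z["P"];p=z["p"];a=np.radians(16.8)
D=(P[...,:2]-[.4655,.1705])*1000;x=D@[np.cos(a),np.sin(a)];y=D@[-np.sin(a),np.cos(a)];Z=P[...,2]*1000
for lo in range(-30,32,2):
    m=(x>=lo)&(x<lo+2)&(abs(y)<22)&(z["d"]>0)
    print(lo,m.sum(),np.median(Z[m]).round(1),np.median(p[m],0)) 
for lo in range(-48,50,4):
    m=(y>=lo)&(y<lo+4)&(abs(x)<4);print("y",lo,np.median(Z[m]).round(1),np.median(p[m],0))
E
```

```text
tilt 0.1 head 21.93 pos [ 0.2519 -0.6257  0.2304] F [ 0.03 -0.42 -0.75] w 0.995 g 0.0 t 0.1
shift cm [ 31.54 -18.99  11.07] spin -1.301
-30 16 -0.2 [138. 130. 117.]
-28 16 0.4 [118.5 113.  101.5]
-26 15 -0.3 [95. 90. 81.]
-24 17 -0.8 [81. 77. 70.]
-22 16 0.7 [76. 72. 67.]
-20 27 2.2 [76. 73. 71.]
-18 33 99.0 [82. 79. 84.]
-16 20 99.3 [74. 74. 88.]
-14 17 99.8 [51. 58. 88.]
-12 17 90.8 [39. 44. 87.]
-10 17 87.6 [55. 35. 81.]
-8 19 83.3 [98. 31. 68.]
-6 16 79.7 [138.   23.5  40. ]
-4 18 80.2 [155.5  19.5  22. ]
-2 18 79.7 [155.   19.   22.5]
0 20 80.1 [134.   24.   42.5]
2 17 79.5 [92. 29. 66.]
4 24 83.1 [42.5 32.  80. ]
6 22 88.0 [24.  36.5 80. ]
8 21 91.7 [47. 52. 78.]
10 23 98.5 [73. 72. 82.]
12 19 100.0 [82. 80. 87.]
14 17 99.4 [79. 80. 92.]
16 10 97.5 [81.  82.5 94.5]
18 32 92.1 [114.  110.  106.5]
20 18 100.4 [152. 144. 132.]
22 19 100.4 [162. 154. 140.]
24 21 100.6 [165. 156. 141.]
26 18 100.6 [166. 157. 142.]
28 20 99.8 [165. 157. 142.]
30 19 100.3 [166. 158. 142.]
y -48 -0.2 [78.  73.5 66. ]
y -44 53.2 [16.  35.5 64. ]
y -40 91.3 [ 45.   56.5 126. ]
y -36 90.9 [100.  46. 104.]
y -32 81.8 [140.  29.  54.]
y -28 81.2 [153.   20.5  26.5]
y -24 81.6 [139.  24.  38.]
y -20 80.3 [152.  21.  27.]
y -16 79.1 [149.  21.  28.]
y -12 80.2 [152.5  20.   23.5]
y -8 79.1 [136.  22.  35.]
y -4 80.5 [140.   21.5  34.5]
y 0 80.2 [148.  21.  33.]
y 4 80.1 [144.  23.  35.]
y 8 81.6 [151.  20.  30.]
y 12 80.4 [136.  25.  45.]
y 16 79.0 [145.  22.  35.]
y 20 80.0 [143.   21.5  33.5]
y 24 79.6 [145.5  19.5  31. ]
y 28 79.2 [122.5  22.   39. ]
y 32 81.4 [32. 30. 75.]
y 36 92.5 [ 30.   61.5 131. ]
y 40 92.2 [ 98.5 106.5 136.5]
y 44 nan [nan nan nan]
y 48 nan [nan nan nan]
  return _methods._mean(a, axis=axis, dtype=dtype,
  ret = ret.dtype.type(ret / rcount)
  ret = um.true_divide(
```

```bash
python3 -m jog '[[31.5,-19,8,-1.3],[31.5,-19,8,-1.3],[31.5,-19,8,-1.3],[31.5,-19,8,-1.3],[31.5,-19,8,-1.3],[31.5,-19,8,-1.3],[31.5,-19,8,-1.3],[31.5,-19,8,-1.3],[31.5,-19,8,-1.3],[31.5,-19,8,-1.3],[31.5,-19,8,-1.3],[31.5,-19,8,-1.3],[31.5,-19,8,-1.3],[31.5,-19,8,-1.3],[31.5,-19,8,-1.3],[31.5,-19,8,-1.3]]' -0.2 30; python3 -c "
from h import *
go(.4735,-.3315,.052,96.5)"
```

```text
t: 1.43
eef_pos: [0.4731, -0.3328, 0.1514]
tool_rot: [0.0, 0.667, 0.745, -0.0]
contact_force: [-0.0, 0.1, -0.2]
gripper_width: 0.598
grasp_force: 0.0
tilt 0.02 head 96.31 pos [ 0.4731 -0.3328  0.1514] F [-0.03  0.11 -0.2 ] w 0.598 g 0.0 t 1.4333
shift cm [0.12 0.05 9.94] spin -0.003
```

```bash
python3 -m jog '[[0.1,0,3,0],[0.1,0,6,0],[0.1,0,8,0],[0.1,0,9.8,0],[0.1,0,9.8,0],[0.1,0,9.8,0]]' && python3 -m jog '[[0,0,0,0],[0,0,0,0],[0,0,0,0],[0,0,0,0],[0,0,0,0],[0,0,0,0],[0,0,0,0],[0,0,0,0]]' 1 60
```

```text
t: 1.93
eef_pos: [0.4727, -0.3311, 0.0529]
tool_rot: [-0.001, 0.667, 0.745, -0.0]
contact_force: [-0.7, -0.4, 0.6]
gripper_width: 0.6
grasp_force: 0.0
t: 2.6
eef_pos: [0.4742, -0.3318, 0.0547]
tool_rot: [0.001, 0.666, 0.746, 0.0]
contact_force: [-1.0, 0.7, 7.4]
gripper_width: 0.108
grasp_force: 59.6
```

```bash
python3 -m jog '[[0,0,-1,0],[0,0,-2,0],[0,0,-3,0],[0,0,-4,0],[0,0,-6,0],[0,0,-9,0],[0,0,-12,0],[0,0,-12,0],[0,0,-12,0]]'; python3 - <<'E'
from h import *
out=[]
for n,(a,b,c,d) in (("top",(180,300,330,490)),("side",(200,350,140,300))):
    p,P,dd,_=cam(n);np.savez(n+"2.npz",p=p,P=P,d=dd);out.append(cv2.resize(p[a:b,c:d,::-1],(390,390)))
cv2.imwrite("pics/lift.png",np.hstack(out));go(.4638,.17,.19,106.8)
E
```

```text
t: 3.35
eef_pos: [0.4745, -0.332, 0.1761]
tool_rot: [0.002, 0.667, 0.745, 0.0]
contact_force: [-0.1, 0.2, -0.5]
gripper_width: 0.108
grasp_force: 58.5
tilt 0.03 head 96.41 pos [ 0.4727 -0.3311  0.1732] F [-0.88  0.05 -1.83] w 0.109 g 58.5 t 3.45
shift cm [49.9   4.71 -1.68] spin -0.181
```

View pics/lift.png

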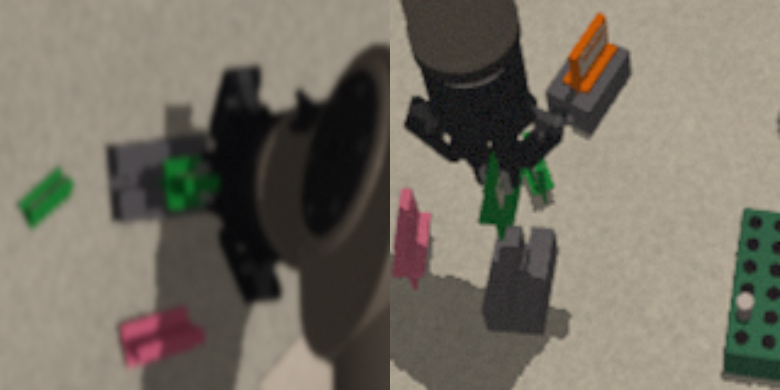

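The holder is held upright in the fingers, clear of its stand. I'll measure its offset from the TCP.

```bash
python3 - <<'E'
from h import *
t=np.array([.4727,-.3311,.1732]);a=np.radians(96.41)
for n in("top","side"):
    z=np.load(n+"2.npz");p=z["p"];P=z["P"]
    H,S,V=cv2.split(cv2.cvtColor(p,cv2.COLOR_RGB2HSV))
    Q=P-t;y=Q[...,:2]@[np.cos(a),np.sin(a)];x=Q[...,:2]@[np.sin(a),-np.cos(a)]
    m=(H>45)&(H<75)&(S>110)&(abs(x)<.03)&(abs(y)<.06)&(abs(Q[...,2])<.08)&(z["d"]>0)
    print(n,m.sum(),"x",np.percentile(x[m],[1,10,50,90,99]).round(4),"y",np.percentile(y[m],[1,10,50,90,99]).round(4),"z",np.percentile(Q[m][:,2],[1,10,50,90,99]).round(4))
    zz=Q[...,2]
    for lo in np.arange(-.05,.04,.005):
        k=m&(zz>=lo)&(zz<lo+.005)
        if k.sum()>2: print(lo.round(3),k.sum(),"x",np.percentile(x[k],[2,50,98]).round(4),"y",np.percentile(y[k],[2,98]).round(4))
E
```

```text
top 259 x [-0.012  -0.0088  0.003   0.0141  0.017 ] y [0.0039 0.0075 0.0205 0.0296 0.0306] z [-0.0106 -0.007  -0.0031  0.0386  0.0413]
-0.01 88 x [-0.0122  0.0076  0.017 ] y [0.0052 0.0306]
-0.005 47 x [-0.0116  0.0085  0.0168] y [0.0054 0.0303]
-0.0 4 x [0.001  0.0047 0.0077] y [0.0205 0.03  ]
0.005 8 x [-0.0083  0.0019  0.012 ] y [0.0096 0.0302]
0.01 8 x [-0.0041  0.0048  0.015 ] y [0.0069 0.0299]
0.02 8 x [-0.0024  0.0022  0.0077] y [0.0207 0.03  ]
0.025 4 x [0.0034 0.006  0.0078] y [0.0197 0.03  ]
0.03 8 x [-0.0034  0.0006  0.0068] y [0.0187 0.0304]
0.035 70 x [-0.0025  0.0023  0.0068] y [0.0045 0.0294]
side 237 x [-0.013  -0.0067  0.0021  0.0131  0.0267] y [-0.0328 -0.0317 -0.024  -0.0039  0.0103] z [-0.0302 -0.0102  0.0017  0.0366  0.0566]
-0.03 4 x [0.0012 0.0023 0.0033] y [-0.0307 -0.0283]
-0.025 3 x [-0.0004  0.0015  0.0032] y [-0.0281 -0.0271]
-0.015 16 x [-0.0129  0.006   0.0154] y [-0.0323  0.0186]
-0.01 75 x [-0.0134  0.0074  0.0137] y [-0.0325 -0.0028]
-0.005 13 x [-0.0116 -0.0007  0.0101] y [-0.034  -0.0132]
-0.0 8 x [-0.0026  0.0045  0.0141] y [-0.0316 -0.0076]
0.005 8 x [-0.0039  0.0034  0.0129] y [-0.0322 -0.0113]
0.01 13 x [-0.0031  0.0048  0.0188] y [-0.0322  0.0049]
0.015 5 x [-0.0003  0.0036  0.0178] y [-0.0319 -0.0061]
0.02 8 x [-0.0037  0.0011  0.019 ] y [-0.0322 -0.002 ]
0.025 7 x [-0.0026  0.0006  0.0047] y [-0.0325 -0.0304]
0.03 28 x [-0.0044 -0.0007  0.0037] y [-0.0318  0.0001]
0.035 40 x [-0.0051 -0.0014  0.0038] y [-0.0318  0.0024]
```

```bash
python3 -m jog '[[3,0.3,-1,0],[6.5,0.6,-1,-0.02],[10,1,-1,-0.03],[13.5,1.3,-1,-0.05],[17,1.6,-1,-0.06],[20.5,2,-1,-0.08],[24,2.3,-1,-0.09],[27.5,2.6,-1,-0.1],[31,3,-1,-0.11],[34.5,3.3,-1,-0.13],[38,3.6,-1,-0.14],[41.5,4,-1,-0.15],[45,4.3,-1,-0.16],[47.5,4.5,-1,-0.17],[49,4.6,-0.5,-0.18],[49.9,4.7,-0.2,-0.18],[49.9,4.7,0,-0.18],[49.9,4.7,0,-0.18],[49.9,4.7,0,-0.18],[49.9,4.7,0,-0.18]]'; python3 - <<'E'
from h import *
go(.4621,.1706,.15,106.8)
t=bot.get_obs()["eef_pos"];a=np.radians(106.8)
out=[]
for n,(r0,r1,c0,c1) in (("top",(190,290,110,230)),("side",(80,200,180,300))):
    p,P,dd,_=cam(n);out.append(cv2.resize(p[r0:r1,c0:c1,::-1],(390,390)))
    H,S,V=cv2.split(cv2.cvtColor(p,cv2.COLOR_RGB2HSV))
    Q=P-t;y=Q[...,:2]@[np.cos(a),np.sin(a)];x=Q[...,:2]@[np.sin(a),-np.cos(a)];zz=Q[...,2]
    m=(H>45)&(H<75)&(S>110)&(abs(x)<.03)&(abs(y)<.06)&(abs(zz)<.08)&(dd>0)
    for lo,hi in((-.05,-.015),(-.012,-.003),(.01,.028),(.028,.045)):
        k=m&(zz>=lo)&(zz<hi)
        if k.sum()>2: print(n,lo,k.sum(),"x",np.percentile(x[k],[3,50,97]).round(4),"y",np.percentile(y[k],[3,97]).round(4),"z",np.percentile(zz[k],[3,97]).round(4))
    b=(H>105)&(H<130)&(S>120)&(abs(x)<.03)&(abs(y)<.06)&(P[...,2]>.093)&(P[...,2]<.11)
    if b.sum()>2:print(n,"blue",b.sum(),np.percentile(x[b],[3,97]).round(4),np.percentile(y[b],[3,97]).round(4))
cv2.imwrite("pics/over.png",np.hstack(out));go(.4621,.1706,.15,106.8)
E
```

```text
t: 5.12
eef_pos: [0.4644, 0.1682, 0.1731]
tool_rot: [0.0, 0.598, 0.802, -0.001]
contact_force: [-0.4, -0.7, -0.9]
gripper_width: 0.109
grasp_force: 58.5
tilt 0.06 head 106.59 pos [0.4644 0.1682 0.1731] F [-0.44 -0.71 -0.94] w 0.109 g 58.5 t 5.1167
shift cm [ 0.3  -0.15  2.31] spin -0.004
top -0.012 98 x [-0.0138 -0.0062  0.0129] y [-0.0305 -0.0069] z [-0.011  -0.0056]
top 0.01 12 x [-0.0049 -0.0021  0.0039] y [-0.0299 -0.0184] z [0.0107 0.0258]
top 0.028 45 x [-0.0043  0.0005  0.0053] y [-0.0298 -0.017 ] z [0.0292 0.0376]
top blue 22 [-0.012   0.0111] [-0.0396 -0.0237]
side -0.05 5 x [-0.0023 -0.0018 -0.0015] y [-0.0311 -0.0268] z [-0.0354 -0.0161]
side -0.012 53 x [-0.0145 -0.0061  0.0108] y [-0.0334 -0.0012] z [-0.0118 -0.0043]
side 0.01 18 x [-0.0052 -0.0013  0.0025] y [-0.0349 -0.0285] z [0.0113 0.0271]
side 0.028 54 x [-0.0055 -0.0016  0.0029] y [-0.0316  0.0251] z [0.0298 0.0371]
side blue 15 [-0.0131 -0.0072] [-0.0409  0.0284]
tilt 0.03 head 106.61 pos [0.4645 0.1687 0.1734] F [-0.25  0.31 -0.43] w 0.109 g 58.5 t 5.2167
shift cm [ 0.26 -0.18  2.34] spin -0.003
```

View pics/over.png

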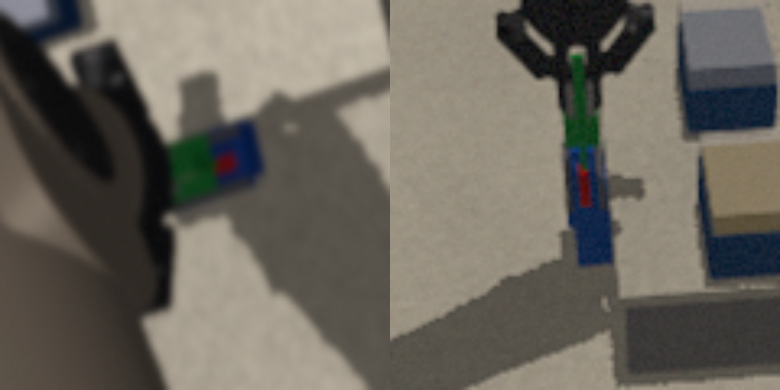

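The holder hangs centred over the pocket, with the strip and cheeks visible below it. x is aligned, and it needs +2.5 mm along the pocket.

```bash
python3 -m jog '[[0.25,0,0,0],[0.25,0,0.7,0],[0.25,0,1.4,0],[0.25,0,2.1,0],[0.25,0,2.6,0],[0.25,0,3,0],[0.25,0,3,0],[0.25,0,3,0]]'; python3 -m jog '[[0,0,0.2,0],[0,0,0.4,0],[0,0,0.6,0],[0,0,0.8,0],[0,0,0.8,0]]'; python3 -m jog '[[0,0,0.2,0],[0,0,0.4,0],[0,0,0.6,0],[0,0,0.6,0],[0,0,0.6,0]]'
```

```text
t: 5.88
eef_pos: [0.4633, 0.1723, 0.143]
tool_rot: [-0.0, 0.597, 0.803, -0.0]
contact_force: [0.0, 0.5, -0.0]
gripper_width: 0.105
grasp_force: 58.5
t: 6.3
eef_pos: [0.4633, 0.1722, 0.1349]
tool_rot: [-0.0, 0.597, 0.802, -0.0]
contact_force: [-0.2, -0.0, -0.1]
gripper_width: 0.109
grasp_force: 58.5
t: 6.72
eef_pos: [0.4634, 0.1722, 0.1292]
tool_rot: [-0.0, 0.597, 0.802, -0.0]
contact_force: [-0.5, 0.8, -0.4]
gripper_width: 0.11
grasp_force: 58.5
```

```bash
for i in 1; do python3 -m jog '[[0,0,0.1,0],[0,0,0.2,0],[0,0,0.3,0],[0,0,0.4,0],[0,0,0.4,0],[0,0,0.4,0]]'; python3 -m jog '[[0,0,0.1,0],[0,0,0.2,0],[0,0,0.3,0],[0,0,0.3,0],[0,0,0.3,0]]'; done
```

```text
t: 7.22
eef_pos: [0.4634, 0.1723, 0.1252]
tool_rot: [-0.0, 0.597, 0.802, -0.0]
contact_force: [0.7, -1.2, -0.9]
gripper_width: 0.11
grasp_force: 58.5
t: 7.63
eef_pos: [0.4636, 0.1724, 0.1225]
tool_rot: [0.0, 0.597, 0.802, 0.0]
contact_force: [-0.9, -1.1, 3.7]
gripper_width: 0.108
grasp_force: 59.3
```

```bash
python3 -m jog '[[0,0,0.1,0],[0,0,0.2,0],[0,0,0.3,0],[0,0,0.4,0],[0,0,0.4,0],[0,0,0.4,0]]'; python3 -m jog '[[0,0,0.1,0],[0,0,0.2,0],[0,0,0.2,0],[0,0,0.2,0]]';python3 -m jog '[[0,0,0.1,0],[0,0,0.2,0],[0,0,0.2,0],[0,0,0.2,0]]'
```

```text
t: 8.13
eef_pos: [0.4636, 0.1724, 0.1184]
tool_rot: [0.0, 0.597, 0.802, 0.0]
contact_force: [0.1, -0.4, 6.0]
gripper_width: 0.108
grasp_force: 59.7
t: 8.47
eef_pos: [0.4637, 0.1724, 0.1165]
tool_rot: [0.0, 0.597, 0.802, 0.0]
contact_force: [-1.3, -0.7, 6.8]
gripper_width: 0.111
grasp_force: 59.8
t: 8.8
eef_pos: [0.4637, 0.1724, 0.1146]
tool_rot: [0.0, 0.597, 0.802, 0.0]
contact_force: [-1.2, 0.0, 7.4]
gripper_width: 0.108
grasp_force: 60.0
```

```bash
for i in 1; do python3 -m jog '[[0,0,0.05,0],[0,0,0.1,0],[0,0,0.1,0],[0,0,0.1,0]]';python3 -m jog '[[0,0,0.05,0],[0,0,0.1,0],[0,0,0.1,0],[0,0,0.1,0]]'; done | grep -E 'eef|cont'
```

```text
eef_pos: [0.4637, 0.1724, 0.1139]
contact_force: [-3.6, -2.1, 10.5]
eef_pos: [0.4637, 0.1724, 0.1132]
contact_force: [-4.2, -1.2, 15.6]
```

Force is rising a little early and there is some lateral force, so I'll check seating and tilt.

```bash
python3 - <<'E'
from h import *
t=bot.get_obs()["eef_pos"];a=np.radians(106.8);out=[]
for n,(r0,r1,c0,c1) in (("top",(200,270,130,210)),("side",(100,180,200,280))):
    Ps=[]
    for i in range(4):
        p,P,dd,_=cam(n);Ps.append(P)
    P=np.median(Ps,0);out.append(cv2.resize(p[r0:r1,c0:c1,::-1],(390,390),interpolation=cv2.INTER_CUBIC))
    H,S,V=cv2.split(cv2.cvtColor(p,cv2.COLOR_RGB2HSV))
    Q=P-t;y=Q[...,:2]@[np.cos(a),np.sin(a)];x=Q[...,:2]@[np.sin(a),-np.cos(a)];z=P[...,2]
    m=(H>45)&(H<75)&(S>110)&(abs(x)<.03)&(abs(y)<.06)&(dd>0)
    for lo,hi in((.095,.112),(.112,.14),(.14,.16)):
        k=m&(z>=lo)&(z<hi)
        if k.sum()>2: print(n,lo,k.sum(),"x",np.percentile(x[k],[3,50,97]).round(4),"y",np.percentile(y[k],[3,97]).round(4),"z",np.percentile(z[k],[3,50,97]).round(4))
        for s in(-1,1):
            j=k&(s*x>.007)&(lo<.1)
            if j.sum()>4:
                A=np.c_[np.ones(j.sum()),y[j]];print(" side x",s,j.sum(),"z med",np.median(z[j]).round(4),"y fit",np.linalg.lstsq(A,z[j],rcond=None)[0].round(4))
go(0,0,0,106.8)
cv2.imwrite("pics/seat.png",np.hstack(out))
E
```

```text
top 0.095 94 x [-0.0143 -0.0062  0.0135] y [-0.0304 -0.008 ] z [0.0996 0.1048 0.1073]
 side x -1 43 z med 0.1047 y fit [0.1044 0.0127]
 side x 1 31 z med 0.1046 y fit [0.1053 0.0214]
top 0.112 15 x [-0.0048  0.0001  0.0086] y [-0.0297 -0.0165] z [0.1142 0.1253 0.1363]
top 0.14 38 x [-0.0042  0.0006  0.0053] y [-0.0296 -0.0183] z [0.1424 0.1485 0.1501]
side 0.095 68 x [-0.0156 -0.0044  0.0114] y [-0.0325  0.0034] z [0.0996 0.1031 0.1087]
 side x -1 29 z med 0.1027 y fit [ 0.1012 -0.0862]
 side x 1 16 z med 0.1029 y fit [0.1032 0.0222]
side 0.112 28 x [-0.006  -0.0009  0.0055] y [-0.0332 -0.0231] z [0.1145 0.1256 0.1381]
side 0.14 51 x [-0.0063 -0.002   0.0023] y [-0.0318  0.0251] z [0.1434 0.1475 0.1499]
tilt 0.05 head 106.73 pos [0.4637 0.1724 0.1132] F [-3.83 -2.8  14.74] w 0.107 g 60.9 t 9.8667
shift cm [ -3.16 -49.38  11.3 ] spin -0.001
```

View pics/seat.png

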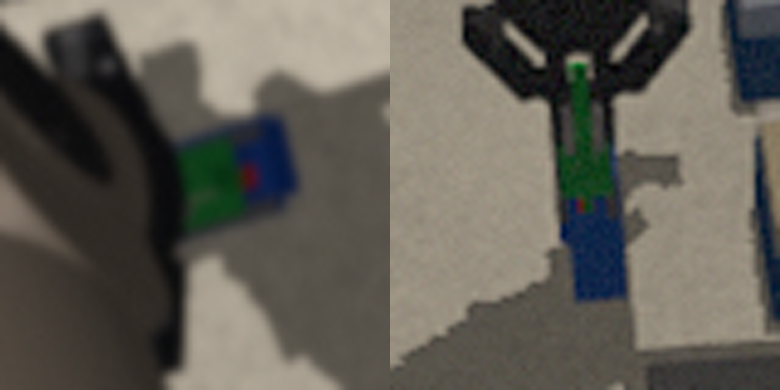

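The flange top sits level on both sides, about 5.5 mm above the rims, and the stiffness matches the rubber rims. That means it is home. I'll press slightly more for margin, check, and hand in.

```bash
python3 -m jog '[[0,0,0.02,0],[0,0,0.04,0],[0,0,0.04,0],[0,0,0.04,0],[0,0,0.04,0],[0,0,0.04,0]]'
```

```text
t: 10.37
eef_pos: [0.4637, 0.1724, 0.113]
tool_rot: [0.0, 0.597, 0.802, 0.0]
contact_force: [-3.1, -1.5, 17.0]
gripper_width: 0.108
grasp_force: 61.2
```

```bash
python3 -c "
from station import bot
print(bot.hand_in())"
```

```text
the job is handed in; nothing more can be done
None
```

I handed the job in at 10.4 s with the green holder still gripped and pressed home in the pocket, the arm reading about 17 N downward; the camera showed the flange level on both rims, and no verdict came back.

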